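Photograph the strip-wood model with the two-stage shutter release

TASK

Take the photograph of the strip-wood model with the wireless shutter release, the grey box with one broad black push button: press the button down to its halfway stop, keep it there for at least one second while the camera focuses, then press it fully down and let go. Do not press the small button of the lamp control, the similar grey box, and do not shift the model.

Things in the scene. Friction and masses are not known exactly. Their poses are not given: they have to be found in the camera images.
- release_top (a point): Centre of the top face of the shutter release's push button: a black upright cylinder, 40 mm across, standing 28 mm proud in the middle of a fixed grey case (90 x 110 mm, 32 mm high). Unpressed, its top is 60 mm above the table. This point goes down with the button. It is pressed straight down from above, 9 mm to the halfway stop and another 9 mm to the bottom (top then 42 mm above the table). A spring returns it when let go.
- first_stage (a joint): Travel of the release button in its first stage, m: 0 unpressed, 0.009 at the halfway stop (button top 51 mm above the table). Light spring: starts at about 1 N, reaches 3 N at the halfway stop.
- second_stage (a joint): Further travel of the release button beyond the halfway stop, m: 0 until the push exceeds about 8 N, 0.009 fully down, which takes about 12 N. The button's whole travel is first_stage + second_stage. A push of 4 to 7 N thus rests at the halfway stop.
- lamp_switch (a joint): Travel of the small button of the lamp control, m: 0 unpressed, 0.005 pressed. The lamp control is a fixed grey case of the same size as the release (90 x 110 x 32 mm), but with a small black round button only 16 mm across, 10 mm proud and off to one side, and a slim dimmer slot with a small grip. The two cases can stand in either place. Not to be pressed.
- model: The model being photographed: a roofed frame of thin wood strips on a grey base of 130 x 260 mm, 97 mm high at the ridge, standing loose beyond the two grey cases. Origin: centre of its underside, z up, y along its length. Leave it alone.
Not all that is in view belongs to the job. Leave any purple or yellow look-alike of the part that bears release_top alone.

How it is judged:
By the outcome, as a careful person would: the job done as asked, in the order asked, and still so for the second after the job is handed in, with the robot touching nothing.
It also fails if it takes over 34 s, if anything falls off the work surface, if the arm or the gripper's body presses on something with over 40 N, if the wrist force passes 120 N, or if a joint passes its speed limit or range.

ROBOT

A 6-joint arm with a two-finger parallel gripper is mounted at the origin on the work surface. World frame = base frame: x ahead of the robot, y to its left, z up, the work surface at z = 0. Lengths are in mm, angles in rad, forces in N, time in s.
With the tool pointing down it reaches from about 250 to 725 mm from the base axis. Payload 4 kg.
Tool frame: the origin (TCP) lies midway between the tips of the shut fingers; the grasp point (between the pads) lies 19 mm behind it (arm.tcp_to_grasp is the distance from the TCP to the grasp point, in mm); z points along the fingers, y is the direction in which the jaws open and shut (so a half turn about z gives the same grasp; the last joint's range is limited). The gripper opens to 85 mm and grips with 20 to 120 N. Pads are 22 mm wide; open, the fingers measure 114 mm over their backs; the gripper's body (76 mm by 85 mm) begins 54 mm behind the grasp point. The pads swing forward as they close: fully open they stand 13 mm farther back than shut.
Start: joints at [1.142, 0.241, 0.005, 1.335, 0, 1.571], TCP at [207.888, 454.733, 231.306] pointing down, gripper open.
Joint ranges: [-2.72, 2.72], [-1.05, 1.87], [-1.09, 1.28], [-1.99, 2.15], [-1.42, 1.44], [-3.14, 3.14]. Speed limits (rad/s): [2.79, 2.79, 3.14, 3.14, 3.14, 3.14].

INTERFACE

Orientations are given as a unit quaternion [w, x, y, z].
In Python, from rig import arm, eyes, job_done gives the robot as it stands.
- The arm moves only by the shell command python3 -m pendant 'ROWS' [OPENING] [FORCE]. ROWS is JSON, a list of rows, each an object of numbers: "tx", "ty", "tz": the shift along the tool's x, y, z in units of 30 mm (1.0 is 30 mm); "roll": the turn about the tool's z in rad. A call has 1 to 10 rows; each row is the pose to reach, as a shift and turn from the pose measured when the call began, along the tool's axes at that moment; what a row does not reach only later rows make up. A row lasts 1/12 s, in which the tool goes at most 41.7 mm and 7.16 degrees, less where a joint would pass 70% of its speed; a pose out of reach is approached as far as the arm can. A call with a gripper value outside its range is refused whole. OPENING is the gripper command: -1 is shut, 1 is fully open, values between are in proportion, set as the call begins (- or left out, the last holds). The fingers move at their own pace and stop on an object; FORCE is the grip in N (left out, the last holds). Time passes only in rows, so rows that repeat a pose let the fingers close. It gives the time, the measured TCP pose, the force and the opening at its end, in the units of the state.
- arm.observe(): the state, without advancing time (a new reading comes with each control period).
- eyes.snapshot(name): name is "side" or "top" or "wrist"; returns the picture (384x512x3 uint8, blue, green, red); there is no depth.
- eyes.camera_model(name): a dict with "fov_y" (degrees; the focal length in pixels is half the picture's height over the tangent of half this angle, whatever the lens; pixels are square), "cx", "cy" (the principal point, pixels), "rvec" (rotation vector, rad) and "tvec" (3), from world to camera coordinates, as OpenCV has them. Camera axes: x right, y down, z forward; pixel columns grow to the right and rows downward; lengths in mm; the calibration is good to about 2 mm. A picture is of the moment at which its call begins: read the wrist's pose just before it. camera_model takes no time and is no camera call; for the wrist camera it gives the pose at the moment of the call.
- job_done(): hands the job in, once; it reports no verdict.
The state is a dict: "time_s": time; "q": joint angles; "joint_velocities": joint speeds; "effort": joint torques, N m; "tcp_pos": TCP position; "tcp_rot": TCP orientation; "ft_force": force on the tool from outside, world axes, zero at the start; "torque": the same for the moment, N m; "grip_width": opening from 0.0 (shut) to 1.0 (fully open).
Only numpy, scipy, OpenCV 4.12 (cv2) and the standard library are available. Lean on these libraries where they do the work, as an engineer would, in place of code of your own. Each camera call takes 0.05 s, during which the arm holds its last target.

## Working session

There is one attempt and no reset: what is moved stays moved. The work goes in short steps, Python scripts to look and compute and a shell command to move; the robot and the scene stay as the last step left them, time stands still between calls to the robot, and variables do not carry over. Pictures are saved under pics/ and viewed, and the job is handed in when it is done.

```bash
ls; mkdir -p pics; python3 - <<'E'
from rig import arm, eyes
import cv2
print(arm.observe())
for n in ["side","top","wrist"]:
    print(n,eyes.camera_model(n)); cv2.imwrite(f"pics/{n}0.png",eyes.snapshot(n))
E
```

```text
pics
{'time_s': 0.0, 'q': array([ 1.14199740e+00,  2.41413658e-01,  3.72768928e-03,  1.33520429e+00,
       -1.42597398e-05,  1.57081195e+00]), 'joint_velocities': array([-0.00065586,  0.00015049, -0.00101611, -0.00023662,  0.00132655,
       -0.00137716]), 'effort': array([ 2.01075331e-03, -3.72322369e+01,  2.52405882e+01,  1.71317614e-02,
        8.05139575e-05, -4.71673133e-06]), 'tcp_pos': array([207.63034063, 454.15586089, 230.41394472]), 'tcp_rot': array([-2.15778901e-04,  2.12768186e-01,  9.77102146e-01, -1.02451517e-03]), 'ft_force': array([-0.47097635, -0.72217491, -0.43273207]), 'torque': array([ 0.02373408, -0.00481182, -0.00304324]), 'grip_width': 0.9948078252375616}
side {'fov_y': 43.24868995076801, 'cx': 250.02918252682176, 'cy': 194.8132495343979, 'rvec': array([ 2.23608508, -0.78007149,  0.33094797]), 'tvec': array([-489.50459743,  336.98252415, 1041.7013562 ])}
top {'fov_y': 44.36964523320671, 'cx': 253.62722582354533, 'cy': 189.84347748727737, 'rvec': array([ 2.10211177, -2.10115367,  0.23005426]), 'tvec': array([  9.76217683, 654.88959046, 960.48771762])}
wrist {'fov_y': 69.06793741162869, 'cx': 258.41388642895544, 'cy': 189.73625589746703, 'rvec': array([-2.41289244, -1.54982217, -0.24226237]), 'tvec': array([-499.19131233,  -39.72293342,  379.6259933 ])}
```

View pics/side0.png

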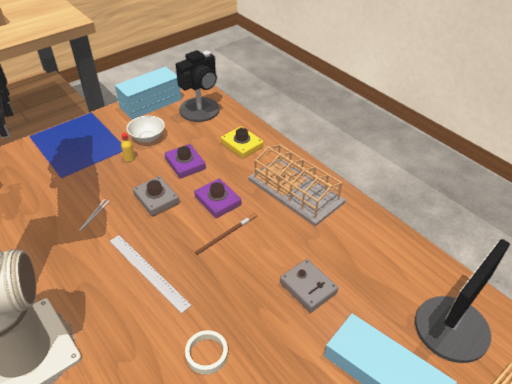

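View pics/top0.png

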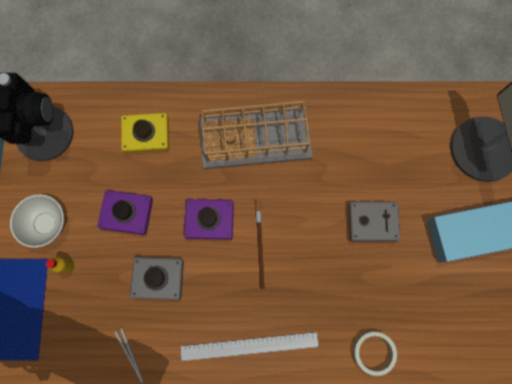

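View pics/wrist0.png

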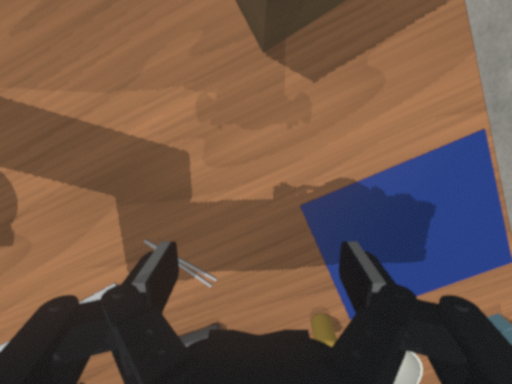

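The side view shows the candidates for the release: grey (155,190), purple (185,157) and (217,195), and yellow (241,140). In the top view they are grey (156,278), purple (124,211) and (208,218), and yellow (144,131). The lamp control, with a small button and a slot, is at side (308,284) and top (373,221). The grey one with the broad button fits the description. I'll confirm it with enlarged crops.

```bash
python3 - <<'E'
import cv2,numpy as np
a=cv2.imread("pics/side0.png")[165:225,120:195]; b=cv2.imread("pics/top0.png")[247:307,118:193]
f=lambda i:cv2.resize(i,None,fx=5,fy=5,interpolation=cv2.INTER_CUBIC)
cv2.imwrite("pics/crop0.png",np.hstack([f(a),f(b)]))
E
```

```text
(no output)
```

View pics/crop0.png

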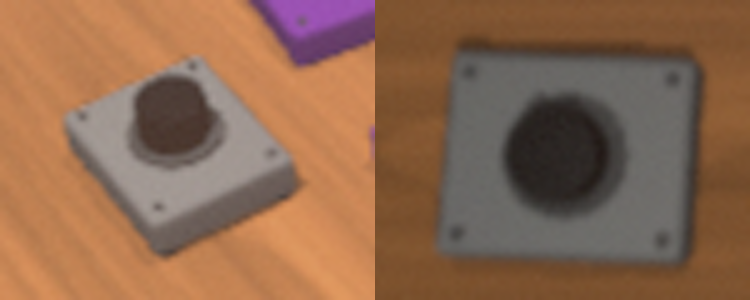

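The crop confirms a grey case with one broad black cylinder. The button top is at about side (153.9,183.2) and top (153.2,276.3).

```bash
cat > h.py <<'E'
import cv2,numpy as np
def P(m,H=384):
    f=H/2/np.tan(np.radians(m["fov_y"])/2)
    K=np.array([[f,0,m["cx"]],[0,f,m["cy"]],[0,0,1]])
    return K,cv2.Rodrigues(np.array(m["rvec"]))[0],np.array(m["tvec"]).reshape(3,1)
def tri(m1,p1,m2,p2):
    K1,R1,t1=P(m1);K2,R2,t2=P(m2)
    X=cv2.triangulatePoints(K1@np.hstack([R1,t1]),K2@np.hstack([R2,t2]),np.array(p1,float).reshape(2,1),np.array(p2,float).reshape(2,1))
    return (X[:3]/X[3]).ravel()
def proj(m,X):
    K,R,t=P(m); x=K@(R@np.reshape(X,(3,1))+t); return (x[:2]/x[2]).ravel()
E
python3 - <<'E'
from h import *
from rig import arm,eyes
s,t=eyes.camera_model("side"),eyes.camera_model("top")
for a,b in [((153.9,183.2),(153.2,276.3)),((302,272),(364,221))]:
    X=tri(s,a,t,b);print(X,proj(s,X)-a,proj(t,X)-b)
X=tri(s,(153.9,183.2),t,(153.2,276.3))
from scipy.spatial.transform import Rotation as R
o=arm.observe();w,x,y,z=o["tcp_rot"];r=R.from_quat([x,y,z,w])
print(o["tcp_pos"],r.as_matrix().round(3)); print("tool delta/30",r.inv().apply(X-o["tcp_pos"])/30)
E
```

```text
[467.40510968 225.02020605  60.3382016 ] [ 0.39499955 -0.04122922] [-0.24725021  0.47189133]
[ 592.54648189 -237.43004555   37.28017883] [-0.43913419  0.12955615] [ 0.24389023 -0.45321496]
[207.68762646 454.2993796  230.6143628 ] [[-0.909  0.416 -0.001]
 [ 0.416  0.909 -0.001]
 [-0.    -0.002 -1.   ]]
tool delta/30 [-11.05119409  -3.341802     5.68127561]
```

```bash
python3 -m pendant '[{"tx":-1.0,"ty":-0.3,"tz":0},{"tx":-2.2,"ty":-0.66,"tz":0.2},{"tx":-3.5,"ty":-1.05,"tz":0.5},{"tx":-4.8,"ty":-1.44,"tz":0.8},{"tx":-6.1,"ty":-1.83,"tz":1.1},{"tx":-7.4,"ty":-2.22,"tz":1.4},{"tx":-8.6,"ty":-2.6,"tz":1.7},{"tx":-9.7,"ty":-2.93,"tz":2.0},{"tx":-10.5,"ty":-3.2,"tz":2.3},{"tx":-11.05,"ty":-3.34,"tz":2.5}]' -1 30
```

```text
$[0]: bad value
```

```bash
python3 -m pendant '[{"tx":-1.0,"ty":-0.3,"tz":0,"roll":0},{"tx":-2.2,"ty":-0.66,"tz":0.2,"roll":0},{"tx":-3.5,"ty":-1.05,"tz":0.5,"roll":0},{"tx":-4.8,"ty":-1.44,"tz":0.8,"roll":0},{"tx":-6.1,"ty":-1.83,"tz":1.1,"roll":0},{"tx":-7.4,"ty":-2.22,"tz":1.4,"roll":0},{"tx":-8.6,"ty":-2.6,"tz":1.7,"roll":0},{"tx":-9.7,"ty":-2.93,"tz":2.0,"roll":0},{"tx":-10.5,"ty":-3.2,"tz":2.3,"roll":0},{"tx":-11.05,"ty":-3.34,"tz":2.5,"roll":0}]' -1 30
```

```text
time_s: 0.98
tcp_pos: [468.7, 222.6, 154.5]
tcp_rot: [-0.001, 0.214, 0.977, -0.002]
ft_force: [-0.5, 0.1, 0.2]
grip_width: -0.002
```

```bash
cat > st.py <<'E'
from h import *
from rig import arm,eyes
from scipy.spatial.transform import Rotation as R
X=np.array([467.4,225,60.3])
o=arm.observe();w,x,y,z=o["tcp_rot"];r=R.from_quat([x,y,z,w])
print(o["time_s"],o["tcp_pos"],o["ft_force"],o["grip_width"],"d/30",r.inv().apply(X-o["tcp_pos"])/30, r.as_matrix()[:,2])
E
python3 - <<'E'
import st
from h import *
from rig import eyes
for n in ["side","top","wrist"]:
    cv2.imwrite(f"pics/{n}1.png",eyes.snapshot(n)); 
print(proj(eyes.camera_model("wrist"),st.X))
E
```

```text
0.9833 [468.67478319 222.6089949  154.46143673] [-0.50900439  0.12517795  0.20517911] -0.0017658308306282326 d/30 [0.07016036 0.06474581 3.13856214] [-0.00187231 -0.0026982  -0.99999461]
[259.50262693 191.81606346]
```

View pics/wrist1.png

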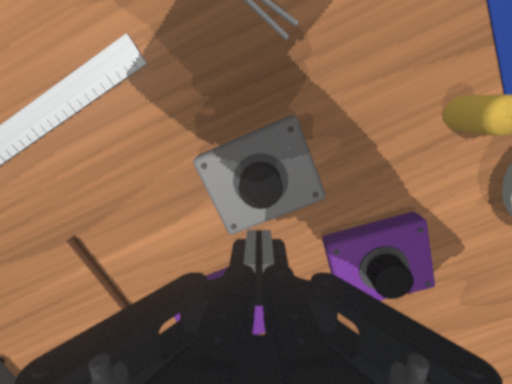

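View pics/side1.png

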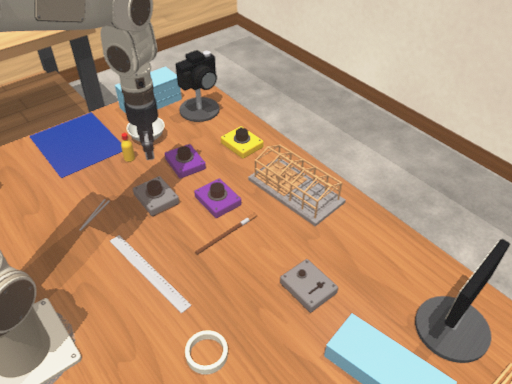

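The wrist view shows the button top at about (261,185), against a prediction of (259.5,191.8), a few mm apart. I'll check all three views together, with the TCP as a reference.

```bash
python3 - <<'E'
from h import *
from rig import arm,eyes
from scipy.optimize import least_squares
M={n:eyes.camera_model(n) for n in("side","top","wrist")}
tcp=arm.observe()["tcp_pos"]
for n in M: print(n,"tcp->",proj(M[n],tcp), "d button", (P(M[n])[1]@np.array([[467.4],[225],[60.3]])+P(M[n])[2])[2])
obs=dict(side=(153.9,183.2),top=(153.2,276.3),wrist=(261,185))
f=lambda X:np.concatenate([proj(M[n],X)-obs[n] for n in M])
s=least_squares(f,[467,225,60]);print(s.x,s.fun)
# wrist only w/ z=60
s=least_squares(lambda p:proj(M["wrist"],[p[0],p[1],60])-obs["wrist"],[467,225]);print(s.x)
im=cv2.imread("pics/wrist1.png")[105:265,170:350];im2=cv2.imread("pics/top1.png")[240:310,110:210]
cv2.imwrite("pics/w1c.png",cv2.resize(im,None,fx=4,fy=3.5,interpolation=2)) 
cv2.imwrite("pics/t1c.png",cv2.resize(im2,None,fx=6,fy=6,interpolation=2)) 
E
```

```text
side tcp-> [149.61632485 156.92118521] d button [1334.17906295]
top tcp-> [143.10627017 274.72015517] d button [1005.926471]
wrist tcp-> [258.18480928 244.41446453] d button [249.2274244]
[465.2380001  227.81868997  53.14125328] [-0.45032409  1.65627988 -0.88278742  1.63126081  0.31064338  1.10095813]
[462.25817756 228.82513975]
```

View pics/w1c.png

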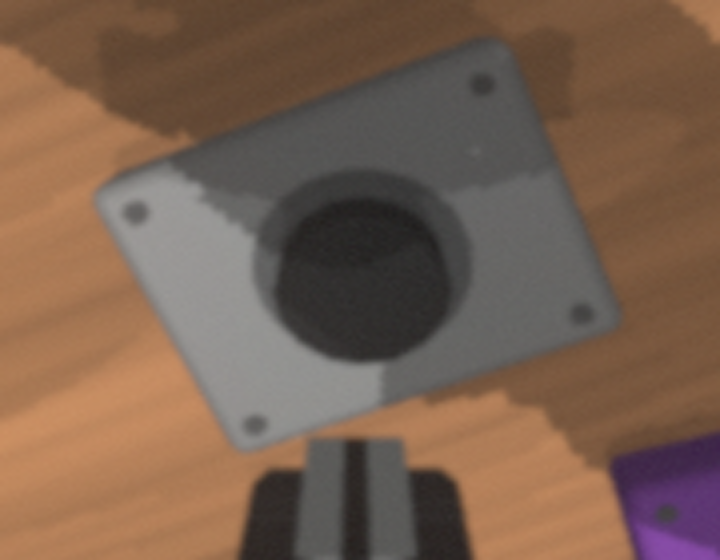

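View pics/top1.png

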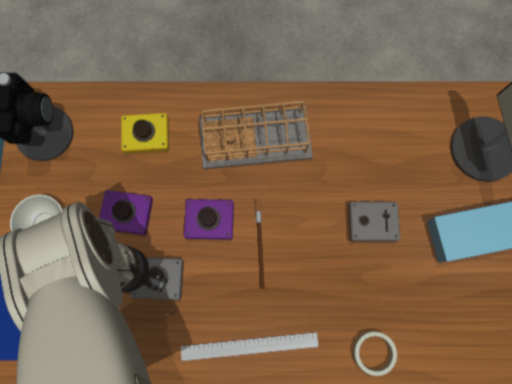

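Across the views the estimates agree to within 3–5 mm, and the button radius is 20 mm. I'll aim for (465.5, 226.5) and descend to about 75 mm.

```bash
sed -i 's/467.4,225,60.3/465.5,226.5,60.0/' st.py; python3 st.py
```

```text
1.1333 [467.5398654  224.02455494 154.72910164] [-1.00368317 -0.39152734  0.04422595] -0.0005258891425211886 d/30 [0.09095015 0.05663149 3.15762928] [-0.00287355 -0.00220687 -0.99999344]
```

```bash
python3 -m pendant '[{"tx":0.04,"ty":0.03,"tz":0.5,"roll":0},{"tx":0.09,"ty":0.06,"tz":1.2,"roll":0},{"tx":0.09,"ty":0.06,"tz":1.9,"roll":0},{"tx":0.09,"ty":0.06,"tz":2.4,"roll":0},{"tx":0.09,"ty":0.06,"tz":2.6,"roll":0},{"tx":0.09,"ty":0.06,"tz":2.65,"roll":0},{"tx":0.09,"ty":0.06,"tz":2.65,"roll":0},{"tx":0.09,"ty":0.06,"tz":2.65,"roll":0}]'; python3 st.py; python3 - <<'E'
from h import *
from rig import eyes
m=eyes.camera_model("wrist"); w=eyes.snapshot("wrist");s=eyes.snapshot("side")
print(proj(m,[465.5,226.5,60]))
cv2.imwrite("pics/w2.png",np.hstack([cv2.resize(w[130:290,160:360],None,fx=2,fy=2),cv2.resize(s[120:220,110:210],(320,320),interpolation=2)]))
E
```

```text
time_s: 1.8
tcp_pos: [466.1, 227.4, 76.4]
tcp_rot: [-0.0, 0.214, 0.977, -0.001]
ft_force: [-1.2, 0.4, -0.3]
grip_width: -0.002
1.8 [466.14709974 227.43566979  76.41233631] [-1.18559515  0.38877087 -0.29979304] -0.0024532236383138133 d/30 [ 0.00630024 -0.03647316  0.54714005] [-0.00112503 -0.00124004 -0.9999986 ]
[256.47474782 231.22319641]
```

View pics/w2.png

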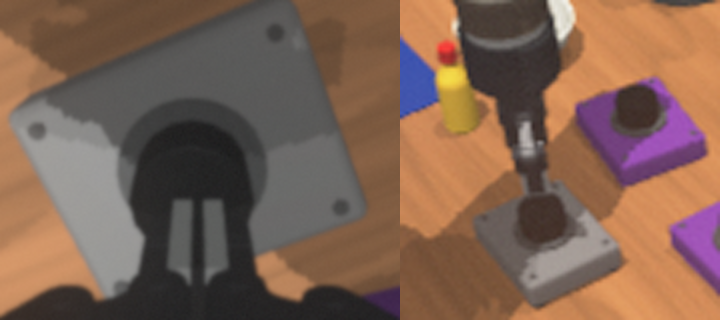

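The fingers are centred over the button, shown by the crop and the side view. I'll descend gently now, watching the force.

```bash
python3 -m pendant '[{"tx":0.06,"ty":-0.03,"tz":0.15,"roll":0},{"tx":0.07,"ty":-0.03,"tz":0.3,"roll":0},{"tx":0.07,"ty":-0.03,"tz":0.4,"roll":0},{"tx":0.07,"ty":-0.03,"tz":0.5,"roll":0},{"tx":0.07,"ty":-0.03,"tz":0.6,"roll":0},{"tx":0.07,"ty":-0.03,"tz":0.65,"roll":0},{"tx":0.07,"ty":-0.03,"tz":0.65,"roll":0},{"tx":0.07,"ty":-0.03,"tz":0.65,"roll":0}]'
```

```text
time_s: 2.57
tcp_pos: [464.0, 227.2, 57.0]
tcp_rot: [-0.0, 0.214, 0.977, -0.001]
ft_force: [-0.7, -0.7, 1.9]
grip_width: 0.001
```

```bash
python3 -m pendant '[{"tx":0,"ty":0,"tz":0.05,"roll":0},{"tx":0,"ty":0,"tz":0.1,"roll":0},{"tx":0,"ty":0,"tz":0.13,"roll":0},{"tx":0,"ty":0,"tz":0.15,"roll":0},{"tx":0,"ty":0,"tz":0.15,"roll":0},{"tx":0,"ty":0,"tz":0.15,"roll":0}]'
```

```text
time_s: 3.07
tcp_pos: [464.1, 227.2, 52.6]
tcp_rot: [-0.0, 0.214, 0.977, -0.001]
ft_force: [-1.0, -0.2, 2.0]
grip_width: 0.002
```

```bash
python3 -m pendant '[{"tx":0,"ty":0,"tz":0.02,"roll":0},{"tx":0,"ty":0,"tz":0.04,"roll":0},{"tx":0,"ty":0,"tz":0.04,"roll":0},{"tx":0,"ty":0,"tz":0.04,"roll":0}]'; python3 -m pendant '[{"tx":0,"ty":0,"tz":0.015,"roll":0},{"tx":0,"ty":0,"tz":0.015,"roll":0},{"tx":0,"ty":0,"tz":0.015,"roll":0}]'
```

```text
time_s: 3.4
tcp_pos: [464.1, 227.2, 51.4]
tcp_rot: [-0.0, 0.214, 0.977, -0.001]
ft_force: [-1.6, -0.7, 2.5]
grip_width: -0.003
time_s: 3.65
tcp_pos: [464.1, 227.3, 51.1]
tcp_rot: [-0.0, 0.214, 0.977, -0.001]
ft_force: [-1.4, -0.4, 4.5]
grip_width: -0.0
```

```bash
python3 -m pendant '[{"tx":0,"ty":0,"tz":0.01,"roll":0},{"tx":0,"ty":0,"tz":0.01,"roll":0}]'; python3 -m pendant '[{"tx":0,"ty":0,"tz":0.01,"roll":0},{"tx":0,"ty":0,"tz":0.01,"roll":0}]'
```

```text
time_s: 3.82
tcp_pos: [464.1, 227.3, 51.0]
tcp_rot: [-0.0, 0.214, 0.977, -0.001]
ft_force: [-2.1, -1.4, 5.4]
grip_width: 0.003
time_s: 3.98
tcp_pos: [464.2, 227.3, 51.0]
tcp_rot: [-0.0, 0.214, 0.977, -0.0]
ft_force: [-2.5, -1.1, 5.7]
grip_width: 0.004
```

The push is 5.5 N at z 51.0, so the button rests at the halfway stop. I'll hold it there for about 1.6 s.

```bash
python3 -m pendant '[{"tx":0,"ty":0,"tz":0.01,"roll":0},{"tx":0,"ty":0,"tz":0.01,"roll":0},{"tx":0,"ty":0,"tz":0.01,"roll":0},{"tx":0,"ty":0,"tz":0.01,"roll":0}]'; python3 -m pendant '[{"tx":0,"ty":0,"tz":0.008,"roll":0},{"tx":0,"ty":0,"tz":0.008,"roll":0},{"tx":0,"ty":0,"tz":0.008,"roll":0},{"tx":0,"ty":0,"tz":0.008,"roll":0},{"tx":0,"ty":0,"tz":0.008,"roll":0},{"tx":0,"ty":0,"tz":0.008,"roll":0},{"tx":0,"ty":0,"tz":0.008,"roll":0},{"tx":0,"ty":0,"tz":0.008,"roll":0}]'
```

```text
time_s: 4.32
tcp_pos: [464.1, 227.3, 51.1]
tcp_rot: [-0.0, 0.214, 0.977, -0.0]
ft_force: [-1.8, -1.2, 6.1]
grip_width: -0.007
time_s: 4.98
tcp_pos: [464.1, 227.3, 51.0]
tcp_rot: [-0.0, 0.214, 0.977, -0.0]
ft_force: [-1.8, -1.2, 5.7]
grip_width: -0.002
```

```bash
python3 -m pendant '[{"tx":0,"ty":0,"tz":0.008,"roll":0},{"tx":0,"ty":0,"tz":0.008,"roll":0},{"tx":0,"ty":0,"tz":0.008,"roll":0},{"tx":0,"ty":0,"tz":0.008,"roll":0},{"tx":0,"ty":0,"tz":0.008,"roll":0},{"tx":0,"ty":0,"tz":0.008,"roll":0},{"tx":0,"ty":0,"tz":0.008,"roll":0},{"tx":0,"ty":0,"tz":0.008,"roll":0}]'
```

```text
time_s: 5.65
tcp_pos: [464.1, 227.3, 51.1]
tcp_rot: [0.0, 0.214, 0.977, -0.0]
ft_force: [-1.4, -1.3, 5.4]
grip_width: -0.001
```

It held for 2 s at 5–6 N without moving. Now the full press.

```bash
python3 -m pendant '[{"tx":0,"ty":0,"tz":0.1,"roll":0},{"tx":0,"ty":0,"tz":0.2,"roll":0},{"tx":0,"ty":0,"tz":0.3,"roll":0},{"tx":0,"ty":0,"tz":0.34,"roll":0},{"tx":0,"ty":0,"tz":0.34,"roll":0},{"tx":0,"ty":0,"tz":0.34,"roll":0}]'
```

```text
time_s: 6.15
tcp_pos: [464.3, 227.4, 42.0]
tcp_rot: [0.0, 0.214, 0.977, -0.0]
ft_force: [-4.2, -1.0, 11.6]
grip_width: -0.0
```

```bash
python3 -m pendant '[{"tx":0,"ty":0,"tz":0.04,"roll":0},{"tx":0,"ty":0,"tz":0.05,"roll":0},{"tx":0,"ty":0,"tz":0.05,"roll":0}]'
```

```text
time_s: 6.4
tcp_pos: [464.4, 227.5, 41.9]
tcp_rot: [0.001, 0.214, 0.977, 0.0]
ft_force: [-4.0, -1.3, 12.2]
grip_width: -0.002
```

```bash
python3 -m pendant '[{"tx":0,"ty":0,"tz":0.05,"roll":0},{"tx":0,"ty":0,"tz":0.1,"roll":0},{"tx":0,"ty":0,"tz":0.1,"roll":0}]'
```

```text
time_s: 6.65
tcp_pos: [464.6, 227.6, 41.7]
tcp_rot: [0.001, 0.214, 0.977, 0.001]
ft_force: [-6.2, -1.2, 21.1]
grip_width: 0.001
```

The force rose to 21 N with no further travel, so the button is fully down. Next I let go by moving straight up.

```bash
python3 -m pendant '[{"tx":0,"ty":0,"tz":-0.2,"roll":0},{"tx":0,"ty":0,"tz":-0.5,"roll":0},{"tx":0,"ty":0,"tz":-0.9,"roll":0},{"tx":0,"ty":0,"tz":-1.5,"roll":0},{"tx":0,"ty":0,"tz":-2.2,"roll":0},{"tx":0,"ty":0,"tz":-2.9,"roll":0},{"tx":0,"ty":0,"tz":-3.4,"roll":0},{"tx":0,"ty":0,"tz":-3.5,"roll":0},{"tx":0,"ty":0,"tz":-3.5,"roll":0},{"tx":0,"ty":0,"tz":-3.5,"roll":0}]'; python3 - <<'E'
from h import *
from rig import eyes
s=eyes.snapshot("side");t=eyes.snapshot("top")
for n,i in(("side",s),("top",t)):
    print(n,cv2.absdiff(i,cv2.imread(f"pics/{n}0.png"))[(slice(140,220),slice(245,350)) if n=="side" else (slice(95,170),slice(195,315))].max())
cv2.imwrite("pics/s3.png",cv2.resize(s[100:250,100:350],None,fx=3,fy=3))
E
```

```text
time_s: 7.48
tcp_pos: [463.8, 227.3, 145.6]
tcp_rot: [0.001, 0.214, 0.977, 0.0]
ft_force: [-0.9, 0.4, -0.9]
grip_width: 0.003
side 13
top 10
```

View pics/s3.png

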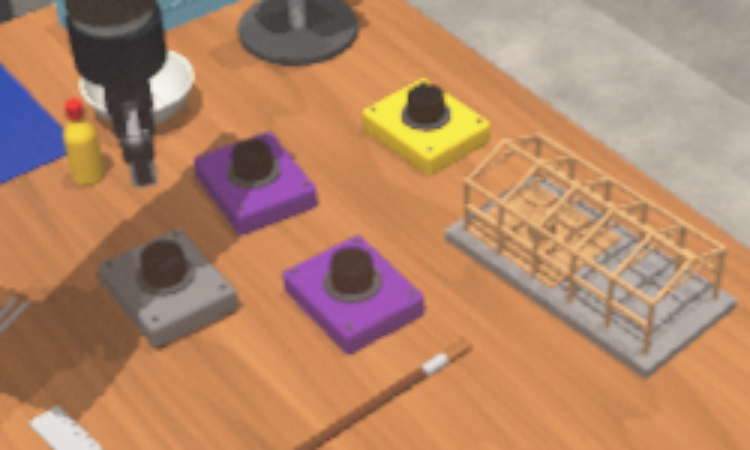

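The release button is back up (crop (163,262)), the gripper is clear above it, and the model has not moved (only image noise against the first pictures).

```bash
python3 -c "
from rig import job_done;print(job_done())"
```

```text
the job is handed in; nothing more can be done
None
```

The photograph sequence is done and handed in. I pressed the grey shutter release with shut fingers, held it at the halfway stop, pressed it fully down, let go and moved clear.

- **Halfway stop:** the button rested at z ≈ 51.0 mm under about 4.5–6 N for 2 s.
- **Full press:** it went down to z ≈ 42 mm. The force then rose to 21 N with almost no further travel, so it had reached the bottom.
- **After letting go:** the fingers rose to about 146 mm, and the force readings fell back to under 1 N. The side view shows the button back up. The model showed only image noise against the first pictures, and I never went near the lamp control.
- **Disagreement:** the wrist camera put the button about 5 mm from where the side and top cameras did. I aimed between the two, well inside the 20 mm radius. The height measured from the side and top views was 60.3 mm, which matches the stated 60 mm.

The arm's clock read 7.48 s after the last move, and `job_done()` gave no verdict.

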